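Hand-wind a slide scanner's loading tray home with a loose crank

TASK

The scanner has no power, so load it by hand: pick up the loose crank, fit it fully down onto the square drive spindle of the scanner without forcing it, and wind it clockwise by its knob, round and round, until the tray with the dish has run into the scanner and just rests against its end stop. Do not ram the stop, do not push the tray or the dish itself, leave the crank fitted on the spindle, and leave the other things on the desk alone.

Things in the scene. Friction and masses are not known exactly. Their poses are not given: they have to be found in the camera images.
- scanner: fixed white and grey slide scanner; origin on the desk below the spindle axis, +y is the way the tray runs in. Base plate 104 (x) mm, y -40 to 238 mm. Over the origin a gear box 70 mm square, 54 mm high, with a flat round collar, 60 mm across, top 60 mm above the desk: the crank's seat. Housing 120 mm wide (x), y 124 to 232 mm, 96 mm high
- spindle (a point): fixed point on the spindle axis, 73 mm above the desk, scanner's axes: top of the 12 mm square, 13 mm above the collar; on it a round pilot nose, 11.8 mm, tapering to 6.4 mm at 20 mm above the collar. The square stands turned at ANY angle about its axis, not measured: feel or look for it. It resists turning by about 0.1 N m
- drive_home (a point): fixed point on the spindle axis, 78 mm above the desk: where the hub centre comes when the crank is fully down on the collar. The spindle is sprung: pressed from above it sinks up to 5 mm (3.6 N at first, 8 N at 5 mm, then rigid) and springs up into the crank's socket when that is turned to match (within about 7 degrees; fits every 90)
- crank_hub (a point): centre of the loose crank's hub, 18 mm above its flat underside. Dark steel, 0.17 kg, lies on its underside. Hub block 26 x 26 mm, 36 mm high, sides along its x and y axes; in its underside a 13.6 mm square socket, 24 mm deep, same axes. A flat arm 18 mm wide, 8 mm thick, flush with the underside, runs from the hub along +x
- crank_knob (a point): centre of the crank's knob, same axes as crank_hub, 60 mm along +x from the hub axis, 34 mm above the underside. A black upright cylinder, 20 mm diameter, from 10 to 58 mm above the underside, turning freely on its pin
- tray_run (a joint): how far the tray has run in, m. Starts between 0.010 and 0.024; one spindle turn clockwise seen from above moves it in by 0.030, anticlockwise moves it out. At 0.088 it meets the end stop; the drive has a torsion spring, so the crank still turns on there, but the knob's resistance, some 2 N before, rises by about 3 N per 10 degrees. Over about 10 N at the knob counts as ramming
- tray: the sliding tray plate, 96 x 94 mm, top 35 mm above the desk, with a petri dish (90 mm across, 15 mm high) fixed on it; origin at the centre of its top. Not to be touched by the robot
- dropper: small brown dropper bottle, 24 mm diameter, 73 mm high, standing on the desk; bystander, origin under its centre
- coverslips: small flat box of cover slips, 31 x 31 x 15 mm; bystander, origin under its centre
- pen: dark marker pen, 133 mm long along its y axis, 13 mm thick, lying on the desk; bystander, origin under its centre
- crank: the same loose crank; origin at the centre of the hub's underside
There are look-alikes about, which are no part of the job. Of the things shaped like the crank, the dark steel one is meant.

How it is judged:
By the outcome, as a careful person would: the job done as asked, in the order asked, and still so for the second after the job is handed in, with the robot touching nothing.
It also fails if it takes over 72 s, if anything falls off the work surface, if the arm or the gripper's body presses on something with over 40 N, if the wrist force passes 120 N, or if a joint passes its speed limit or range.

ROBOT

A 6-joint arm with a two-finger parallel gripper is mounted at the origin on a cart in front of the work surface, level with it; the furniture and walls round the work are solid. World frame = base frame: x ahead of the robot, y to its left, z up, the work surface at z = 0. Lengths are in m, angles in rad, forces in N, time in s.
With the tool pointing down it reaches from about 0.35 to 0.85 m from the base axis. Payload 8.1 kg.
Tool frame: the origin (TCP) lies at the very end of the fingers, on their centre line; the grasp point (between the pads) lies 19 mm behind it; z points along the fingers, y is the direction in which the jaws open and shut (so a half turn about z gives the same grasp; the last joint's range is limited). The gripper opens to 85 mm and grips with 20 to 120 N. Pads are 22 mm wide; open, the fingers measure 114 mm over their backs; the gripper's body (76 mm by 85 mm) begins 54 mm behind the grasp point. The pads swing forward as they close: fully open they stand 13 mm farther back than shut.
Start: joints at [1.108, 0.13, 1.488, -0, 1.523, -0.085], TCP at [0.221, 0.558, 0.231] pointing down, gripper open.
Joint ranges: [-2.96, 2.96], [-0.89, 2.26], [0.02, 2.5], [-1.34, 4.48], [0, 2.73], [-2.66, 2.66]. Speed limits (rad/s): [2.39, 2.39, 2.79, 3.14, 3.14, 3.14].

INTERFACE

Orientations are given as a unit quaternion [x, y, z, w].
In Python, from workcell import manip gives the robot as it stands.
- The arm moves only by the shell command python3 -m handwheel 'ROWS' [FORCE]. ROWS is JSON, one flat list of numbers, 5 for each row, row after row: the finger opening in mm, from 0 to 85.4, then the shift along the tool's x, y, z in mm, then the turn about the tool's z in degrees. In form: [gripper, x, y, z, yaw, gripper, x, y, z, yaw, ...]. A call has 1 to 20 rows; each row shifts and turns the commanded pose from where the row before left it, along the tool's axes as they then stand; what a row does not reach is not made up. A row lasts 1/8 s, in which the tool goes at most 62.5 mm and 10.7 degrees, less where a joint would pass 70% of its speed; a pose out of reach is approached as far as the arm can. A call with a gripper value outside its range is refused whole. The fingers move at their own pace and stop on an object; FORCE is the grip in N (left out, the last holds). Time passes only in rows, so rows that do not move let the fingers close. It gives the time, the measured TCP pose, the force and the opening at its end, in the units of the state.
- manip.state(): the state, without advancing time (a new reading comes with each control period).
- manip.snapshot(name): name is "scene" or "top"; returns a dict with "frame" (480x640x3 uint8, blue, green, red), "camera_matrix" (3x3 intrinsics, pixels), "R" (3x3) and "t" (3): a world point X has camera coordinates R X + t. Camera axes: x right, y down, z forward; pixel columns grow to the right and rows downward; lengths in m; the calibration is good to about 2 mm. A picture is of the moment at which its call begins. There is no depth.
- manip.sign_off(): hands the job in, once; it reports no verdict.
The state is a dict: "t": time; "q": joint angles; "joint_velocities": joint speeds; "effort": joint torques, N m; "tcp_pos": TCP position; "orientation": TCP orientation; "force": force on the tool from outside, world axes, zero at the start; "moment": the same for the moment, N m; "width": opening from 0.0 (shut) to 1.0 (fully open).
Only numpy, scipy, OpenCV 4.12 (cv2) and the standard library are available. Lean on these libraries where they do the work, as an engineer would, in place of code of your own. Each camera call takes 0.05 s, during which the arm holds its last target. There are 200 camera calls.

## Working session

There is one attempt and no reset: what is moved stays moved. The work goes in short steps, Python scripts to look and compute and a shell command to move; the robot and the scene stay as the last step left them, time stands still between calls to the robot, and variables do not carry over. Pictures are saved under pics/ and viewed, about 8 in all and at most 12, crops included, and the job is handed in when it is done.

```bash
mkdir -p pics && ls
cat > h.py <<'E'
import numpy as np, cv2
from workcell import manip
def ray(s,px,z):
    K,R,t=[np.array(s[k],float) for k in("camera_matrix","R","t")]
    d=R.T@np.linalg.solve(K,[px[0],px[1],1.0]); c=-R.T@t
    return c+d*(z-c[2])/d[2]
def proj(s,X):
    K,R,t=[np.array(s[k],float) for k in("camera_matrix","R","t")]
    p=K@(R@np.array(X,float)+t); return p[:2]/p[2]
E
python3 - <<'E'
from h import *
import pickle
st=manip.state(); print({k:np.round(v,3).tolist() for k,v in st.items()})
S={n:manip.snapshot(n) for n in("scene","top")}
pickle.dump(S,open("s0.pkl","wb"))
for n,s in S.items():
    cv2.imwrite(f"pics/{n}0.png",s["frame"]); K,R,t=[np.array(s[k]) for k in("camera_matrix","R","t")]
    print(n,K.round(1).tolist(),(-R.T@t).round(3),R.round(2).tolist())
E
```

```text
pics
{'t': 0.0, 'q': [1.108, 0.131, 1.489, -0.0, 1.523, -0.085], 'joint_velocities': [0.001, 0.001, -0.0, -0.001, -0.0, 0.001], 'effort': [-0.0, -56.939, -50.055, -0.0, 0.015, 0.0], 'tcp_pos': [0.221, 0.557, 0.23], 'orientation': [0.188, 0.982, -0.001, -0.0], 'force': [0.393, 0.351, -0.485], 'moment': [-0.004, 0.015, 0.004], 'width': 0.997}
scene [[614.1, 0.0, 319.1], [0.0, 614.1, 241.2], [0.0, 0.0, 1.0]] [-0.052 -0.63   0.821] [[0.75, -0.66, 0.0], [-0.43, -0.49, -0.76], [0.51, 0.57, -0.65]]
top [[536.3, 0.0, 324.8], [0.0, 536.3, 235.3], [0.0, 0.0, 1.0]] [ 0.457 -0.009  1.134] [[0.02, -1.0, 0.01], [-1.0, -0.02, -0.04], [0.04, -0.01, -1.0]]
```

View pics/scene0.png

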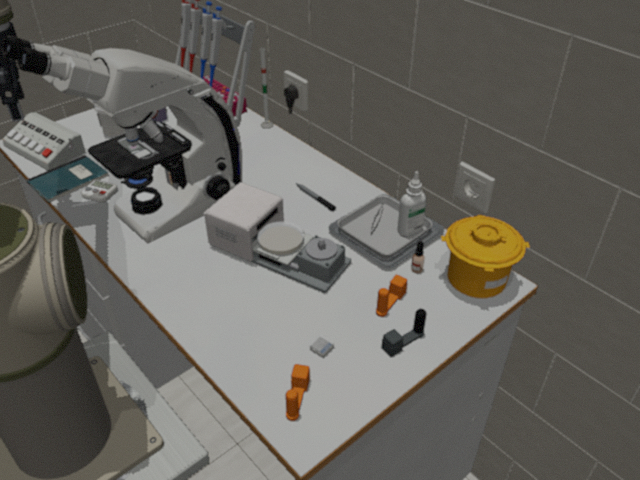

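View pics/top0.png

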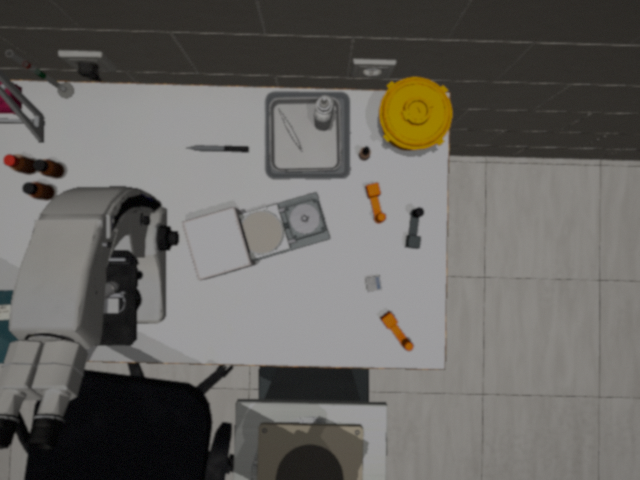

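The scene holds three crank-shaped things. In the scene view:
- An orange one at (385,300).
- An orange one at (297,390).
- A dark one with its hub at (392,342) and knob at (420,320). In the top view this is hub (413,242), knob (418,212).

The dark steel one fits the description, and I'll confirm it in an enlarged crop. The scanner's gear box is at scene (322,255), top (305,217).

Run:
```python
from h import *
import pickle
S=pickle.load(open("s0.pkl","rb"))
def crop(n,u,v,w,h,f): return cv2.resize(S[n]["frame"][v:v+h,u:u+w],None,fx=f,fy=f,interpolation=cv2.INTER_CUBIC)
a=np.hstack([crop("top",385,195,66,60,6),crop("scene",370,300,66,60,6)])
b=np.hstack([crop("top",270,188,66,60,6),crop("scene",285,225,66,60,6)])
im=cv2.convertScaleAbs(np.vstack([a,b]),alpha=1.5); im=cv2.resize(im,(800,int(im.shape[0]*800/im.shape[1]))); print(im.shape)
cv2.imwrite("pics/crop1.png",im[:600] if im.shape[0]>600 else im)
s=S["top"]; f=s["frame"].astype(int); 
# dark mask near crank
m=(f.max(2)<95).astype(np.uint8); m[:, :395]=0; m[:,440:]=0; m[:200]=0; m[255:]=0
n,l,st,c=cv2.connectedComponentsWithStats(m)
for i in range(1,n):
    if st[i,4]>30:
        cnt=cv2.findContours((l==i).astype(np.uint8),0,2)[0][0]; print(st[i],c[i],cv2.minAreaRect(cnt))
print("hub",ray(s,(413,242),.036),"knob",ray(s,(418,212),.058),"spindle",ray(s,(305,217),.075))
s2=S["scene"]; print("hub2",ray(s2,(392,335),.036),"knob2",ray(s2,(420,312),.058))
for X in [(0.221,0.558,.23),(0,0,0),(0.221,0.558,0)]: print(proj(s,X),proj(s2,X))
```

```text
(727, 800, 3)
[405 208  19  40 424] [413.7004717  228.76886792] ((414.126708984375, 227.4547576904297), (14.138935089111328, 40.28092575073242), 6.911226749420166)
hub [ 0.4899015  -0.19937604  0.036     ] knob [ 0.54994289 -0.20457748  0.058     ] spindle [0.53298706 0.02221182 0.075     ]
hub2 [ 0.49356672 -0.20285494  0.036     ] knob2 [ 0.551088   -0.21095417  0.058     ]
[-25.28294265 389.82085914] [ 18.99704234 115.17044758]
[310.13578511 475.4495601 ] [ 62.98685163 439.37111744]
[ 45.58840728 362.32074866] [ 51.6829147  209.07341913]
```

View pics/crop1.png

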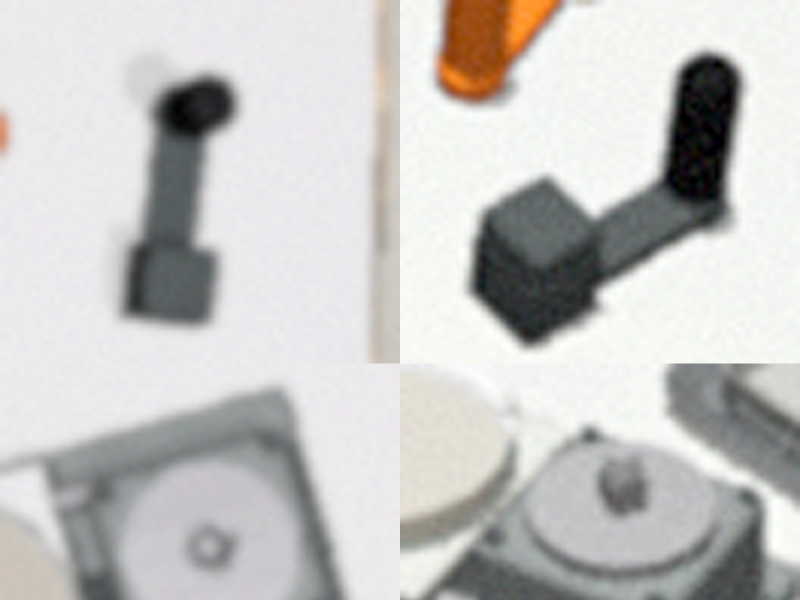

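The crop confirms it: the dark steel crank has its hub top at about top (414.2,242.0) / scene (393.4,336.8) and its knob top at top (419.2,211.8) / scene (420.8,312.0). The spindle nose is at top (304.8,218.4) / scene (321.8,241).

```bash
cat >> h.py <<'E'
def tri(s1,p1,s2,p2):
    A=[];b=[]
    for s,p in((s1,p1),(s2,p2)):
        K,R,t=[np.array(s[k],float) for k in("camera_matrix","R","t")]
        d=R.T@np.linalg.solve(K,[p[0],p[1],1.0]); d/=np.linalg.norm(d); P=np.eye(3)-np.outer(d,d); A.append(P); b.append(P@(-R.T@t))
    return np.linalg.lstsq(np.vstack(A),np.hstack(b),rcond=None)[0]
E
python3 - <<'E'
from h import *
import pickle
S=pickle.load(open("s0.pkl","rb")); a,b=S["top"],S["scene"]
for n,p,q,z in[("hub",(414.2,242),(393.4,336.8),.036),("knob",(419.2,211.8),(420.8,312),.058),("nose",(304.8,218.4),(321.8,241),.08)]:
    print(n,ray(a,p,z).round(4),ray(b,q,z).round(4),tri(a,p,b,q).round(4))
for x,y in[(.15,.43),(.3,.42),(.4,.4),(.5,.35)]:
    for z in(.2,.3,.4): print(x,y,z,proj(a,(x,y,z)).round(),proj(b,(x,y,z)).round())
# scanner corners in the top: base plate far right edge
f=b"";fr=a["frame"]
c=fr[180:285,175:340]
cv2.imwrite("pics/scan.png",cv2.resize(cv2.convertScaleAbs(c,alpha=1.5),None,fx=4.8,fy=4.8,interpolation=cv2.INTER_CUBIC))
E
```

```text
hub [ 0.49   -0.2018  0.036 ] [ 0.4925 -0.2071  0.036 ] [ 0.492  -0.2042  0.0335]
knob [ 0.5504 -0.207   0.058 ] [ 0.5521 -0.2118  0.058 ] [ 0.5523 -0.2091  0.0554]
nose [0.5299 0.0224 0.08  ] [0.532  0.0176 0.08  ] [0.5318 0.0209 0.0779]
0.15 0.43 0.2 [ 59. 429.] [ 12. 169.]
0.15 0.43 0.3 [ 27. 450.] [ -7. 120.]
0.15 0.43 0.4 [-14. 477.] [-28.  64.]
0.3 0.42 0.2 [ 69. 341.] [ 93. 143.]
0.3 0.42 0.3 [ 38. 351.] [80. 95.]
0.3 0.42 0.4 [ -1. 364.] [65. 41.]
0.4 0.4 0.2 [ 83. 283.] [144. 129.]
0.4 0.4 0.3 [ 54. 286.] [135.  82.]
0.4 0.4 0.4 [ 18. 291.] [124.  30.]
0.5 0.35 0.2 [114. 226.] [201. 122.]
0.5 0.35 0.3 [ 89. 222.] [195.  76.]
0.5 0.35 0.4 [ 58. 218.] [188.  24.]
```

View pics/scan.png

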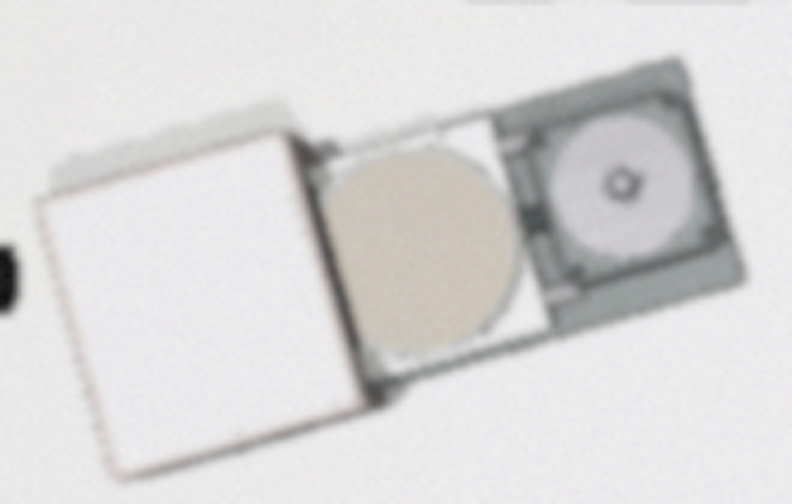

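The views differ by a constant offset of about 5 mm, so I'll use the mean. That gives hub (0.491,-0.204), axis azimuth about -5°, and hub–knob distance 60.2 mm, which matches. Spindle is at (0.531,0.020), and its square looks like a diamond, so about 45° in world. The microscope stands between the start and the work, so I'll lift first.

```bash
python3 -m handwheel '[48,0,0,-55,0, 48,0,0,-55,0, 48,0,0,-55,0, 48,0,0,-55,0, 48,0,0,-20,0, 48,0,0,0,0]' 50
```

```text
t: 0.85
tcp_pos: [0.2215, 0.5581, 0.473]
orientation: [0.188, 0.982, 0.002, 0.0]
force: [-0.3, -0.4, 0.8]
width: 0.559
```

```bash
python3 -m handwheel '[48,-33.2,-38,0,0,48,-33.2,-38,0,0,48,-33.2,-38,0,0,48,-33.2,-38,0,0,48,-33.2,-38,0,0,48,-33.2,-38,0,0,48,-33.2,-38,0,0,48,-33.2,-38,0,0,48,-33.2,-38,0,0,48,-33.2,-38,0,0,48,-33.2,-38,0,0,48,-33.2,-38,0,0,48,-33.2,-38,0,0,48,-33.2,-38,0,0,48,-33.2,-38,0,0,48,-33.2,-38,0,0,48,0,0,0,-8.5,48,0,0,0,-8.4,48,0,0,0,0]' && python3 -c "
from workcell import manip; s=manip.state(); print([round(x,3) for x in s['q']], s['width'])"
```

```text
t: 3.22
tcp_pos: [0.4905, -0.2034, 0.4688]
orientation: [0.042, 0.999, 0.001, -0.002]
force: [0.1, 1.3, -0.1]
width: 0.562
[np.float64(-0.49), np.float64(-0.02), np.float64(1.214), np.float64(-0.0), np.float64(1.952), np.float64(-1.976)] 0.5619917664879311
```

```bash
python3 -m handwheel '[48,0,0,60,0,48,0,0,60,0,48,0,0,60,0,48,0,0,60,0,48,0,0,60,0,48,0,0,50,0,48,0,0,40,0,48,0,0,0,0,48,0,0,0,0]'
python3 - <<'E'
from h import *
for n in("scene","top"): 
    s=manip.snapshot(n); cv2.imwrite(f"pics/a_{n}.png",s["frame"])
a=cv2.imread("pics/a_scene.png")[250:400,320:480]; b=cv2.imread("pics/a_top.png")[150:300,340:500]
cv2.imwrite("pics/a.png",cv2.resize(np.hstack([a,b]),None,fx=2.5,fy=2.5,interpolation=cv2.INTER_CUBIC))
E
```

```text
t: 4.35
tcp_pos: [0.4913, -0.2035, 0.0826]
orientation: [0.042, 0.999, -0.0, 0.001]
force: [-0.5, -0.9, 0.2]
width: 0.562
```

View pics/a.png

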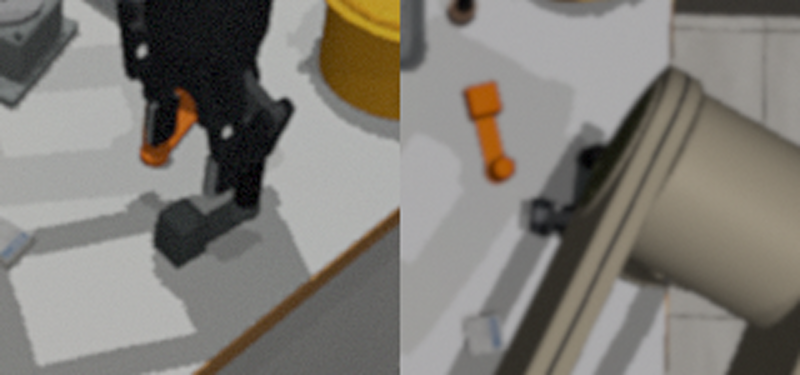

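The scene crop shows the open fingers straddling the dark hub from above. The orange crank is well behind them, and the top view is mostly hidden by the arm. I'll descend and grip.

```bash
python3 -m handwheel '[48,0,0,30,0,48,0,0,25,0,48,0,0,12,0,48,0,0,5,0,48,0,0,0,0,26,0,0,0,0,24,0,0,0,0,22,0,0,0,0,22,0,0,0,0,22,0,0,0,0,22,0,0,0,0,22,0,0,0,0]' 60 && python3 -c "
from workcell import manip; s=manip.state(); print(s['width']*85.4,s['force'],s['moment'])"
```

```text
t: 5.95
tcp_pos: [0.4916, -0.2038, 0.0105]
orientation: [0.041, 0.999, -0.0, 0.001]
force: [-1.7, 0.2, 5.5]
width: 0.292
24.95933324483528 [-1.67141107  0.23911715  5.54616593] [ 0.05418163  0.16691173 -0.01817903]
```

```bash
python3 -m handwheel '[22,0,0,-20,0,22,0,0,-40,0,22,0,0,-50,0,22,0,0,-50,0,22,-4.2,45.4,0,0,22,-4.2,45.4,0,0,22,-4.2,45.4,0,0,22,-4.2,45.3,0,0,22,-4.1,45.3,0,0,22,0,0,0,9.3,22,0,0,0,9.3,22,0,0,0,9.4,22,0,0,0,0,22,0,0,0,0,22,0,0,0,0]'
python3 - <<'E'
from h import *
s=manip.state(); print(s['width']*85.4,np.round(s['tcp_pos'],4),np.round(s['force'],2),np.round(s['moment'],3),np.round(s['q'],2))
s=manip.snapshot("scene"); cv2.imwrite("pics/b_scene.png",s["frame"])
t=manip.snapshot("top"); cv2.imwrite("pics/b_top.png",t["frame"])
cv2.imwrite("pics/b.png",cv2.resize(np.hstack([s["frame"][130:290,250:410],t["frame"][130:290,240:400]]),None,fx=2.5,fy=2.5,interpolation=cv2.INTER_CUBIC))
E
```

```text
t: 7.82
tcp_pos: [0.5303, 0.0209, 0.1693]
orientation: [0.281, 0.96, 0.0, -0.0]
force: [-0.6, -0.1, -1.6]
width: 0.293
25.00081649995542 [0.5303 0.0209 0.1693] [-0.61 -0.06 -1.61] [ 0.005  0.041 -0.016] [-0.06 -0.02  1.76  0.    1.4  -1.06]
```

View pics/b.png

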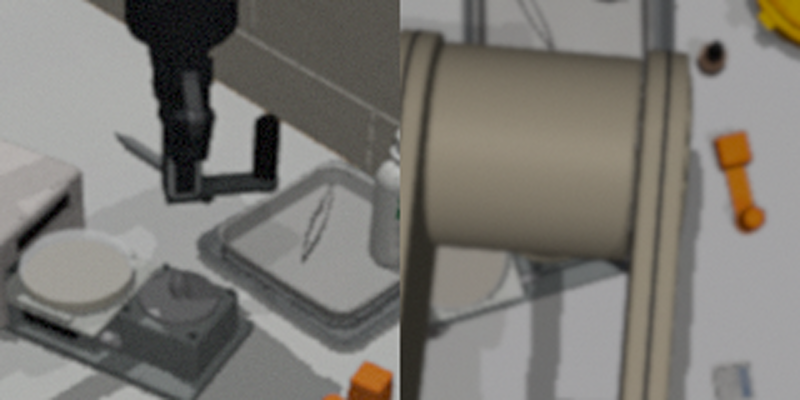

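The scene crop shows the crank held level above the gear box with its knob pointing right and away. I'll lower it onto the nose.

```bash
python3 -m handwheel '[22,0,0,30,0,22,0,0,25,0,22,0,0,15,0,22,0,0,8,0,22,0,0,4,0,22,0,0,0,0,22,0,0,0,0]'
python3 - <<'E'
from h import *
s=manip.state(); print(np.round(s['tcp_pos'],4),np.round(s['force'],2),np.round(s['moment'],3))
E
```

```text
t: 8.8
tcp_pos: [0.5309, 0.0209, 0.0881]
orientation: [0.282, 0.959, 0.0, 0.001]
force: [0.1, 0.2, -2.0]
width: 0.291
[0.5309 0.0209 0.0881] [ 0.06  0.16 -2.01] [ 0.036  0.001 -0.024]
```

```bash
python3 -m handwheel '[22,0,0,1.5,0,22,0,0,1.5,0,22,0,0,0,0,22,0,0,0,0]'; python3 -m handwheel '[22,0,0,1.5,0,22,0,0,0,0,22,0,0,0,0]';python3 -m handwheel '[22,0,0,1.5,0,22,0,0,0,0,22,0,0,0,0]'
python3 - <<'E'
from h import *
s=manip.state(); print(np.round(s['tcp_pos'],4),np.round(s['force'],2),np.round(s['moment'],3))
E
```

```text
t: 9.3
tcp_pos: [0.5311, 0.0211, 0.0849]
orientation: [0.282, 0.959, 0.0, 0.001]
force: [2.7, 3.3, 2.3]
width: 0.291
t: 9.68
tcp_pos: [0.5309, 0.021, 0.0832]
orientation: [0.282, 0.959, 0.0, 0.001]
force: [3.6, 2.9, 3.6]
width: 0.293
t: 10.05
tcp_pos: [0.531, 0.021, 0.0818]
orientation: [0.282, 0.959, 0.0, 0.001]
force: [4.4, 3.1, 4.6]
width: 0.292
[0.531  0.021  0.0818] [4.43 3.09 4.61] [ 0.678 -0.71  -0.053]
```

Contact is as expected, but the lateral force (+4,+3) shows the hub sits low in x and y. I'll back up, shift about 1.4 mm along that force, and try again.

```bash
python3 -m handwheel '[22,0,0,-4,0,22,-0.4,1.4,0,0,22,0,0,2.5,0,22,0,0,0,0,22,0,0,0,0]'; python3 -m handwheel '[22,0,0,1.5,0,22,0,0,0,0,22,0,0,0,0]';  python3 - <<'E'
from h import *
s=manip.state(); print(np.round(s['tcp_pos'],4),np.round(s['force'],2),np.round(s['moment'],3))
E
```

```text
t: 10.68
tcp_pos: [0.5312, 0.022, 0.0826]
orientation: [0.282, 0.959, -0.0, -0.0]
force: [1.7, 3.1, 2.1]
width: 0.293
t: 11.05
tcp_pos: [0.5313, 0.0219, 0.0812]
orientation: [0.282, 0.959, -0.0, -0.0]
force: [1.2, 3.7, 3.8]
width: 0.294
[0.5313 0.0219 0.0812] [1.2  3.69 3.78] [ 0.79  -0.123 -0.02 ]
```

```bash
python3 -m handwheel '[22,0.3,1.0,0,0,22,0,0,0,0,22,0,0,0,0]'; python3 -m handwheel '[22,0.2,0.5,0,0,22,0,0,0,0,22,0,0,0,0]';  python3 - <<'E'
from h import *
s=manip.state(); print(np.round(s['tcp_pos'],4),np.round(s['force'],2),np.round(s['moment'],3))
E
```

```text
t: 11.42
tcp_pos: [0.5315, 0.0224, 0.0812]
orientation: [0.282, 0.959, -0.0, -0.0]
force: [-0.9, -1.0, 3.3]
width: 0.29
t: 11.8
tcp_pos: [0.5318, 0.0233, 0.0813]
orientation: [0.282, 0.959, -0.0, -0.0]
force: [-1.6, -2.5, 4.0]
width: 0.292
[0.5318 0.0233 0.0813] [-1.58 -2.46  3.96] [-0.413  0.228  0.018]
```

```bash
python3 -m handwheel '[22,-0.2,-0.7,0,0,22,0,0,0,0,22,0,0,0,0]'; for i in 1; do python3 -m handwheel '[22,0,0,0,4,22,0,0,0,0]';python3 -m handwheel '[22,0,0,0,4,22,0,0,0,0]';python3 -m handwheel '[22,0,0,0,4,22,0,0,0,0]'; done
```

```text
t: 12.18
tcp_pos: [0.5317, 0.0229, 0.0814]
orientation: [0.282, 0.959, 0.0, 0.0]
force: [-0.7, -0.4, 2.8]
width: 0.291
t: 12.42
tcp_pos: [0.5316, 0.0229, 0.0813]
orientation: [0.315, 0.949, 0.0, -0.0]
force: [-1.3, -1.7, 3.0]
width: 0.294
t: 12.68
tcp_pos: [0.5317, 0.0229, 0.0813]
orientation: [0.347, 0.938, 0.0, -0.0]
force: [-0.5, -0.1, 3.4]
width: 0.292
t: 12.92
tcp_pos: [0.5317, 0.0228, 0.0813]
orientation: [0.38, 0.925, 0.0, 0.0]
force: [-1.1, 0.2, 2.6]
width: 0.296
```

```bash
python3 -m handwheel '[22,0,0,0,4,22,0,0,0,0]';python3 -m handwheel '[22,0,0,0,4,22,0,0,0,0]';python3 -m handwheel '[22,0,0,0,4,22,0,0,0,0]'; python3 -m handwheel '[22,0,0,0,4,22,0,0,0,0]'
```

```text
t: 13.18
tcp_pos: [0.5317, 0.0228, 0.0813]
orientation: [0.411, 0.911, 0.0, 0.0]
force: [-1.3, 0.7, 4.0]
width: 0.292
t: 13.42
tcp_pos: [0.5317, 0.0228, 0.0813]
orientation: [0.443, 0.897, 0.0, -0.0]
force: [-0.6, 0.5, 3.9]
width: 0.293
t: 13.68
tcp_pos: [0.5316, 0.0228, 0.0813]
orientation: [0.474, 0.881, 0.0, -0.0]
force: [-0.9, 0.5, 3.0]
width: 0.291
t: 13.92
tcp_pos: [0.5315, 0.0228, 0.0812]
orientation: [0.504, 0.864, -0.0, -0.0]
force: [-1.1, 1.0, 2.7]
width: 0.288
```

```bash
for r in 1; do python3 -m handwheel '[22,0,0,0,5,22,0,0,0,0]';python3 -m handwheel '[22,0,0,0,5,22,0,0,0,0]';python3 -m handwheel '[22,0,0,0,5,22,0,0,0,0]'; python3 -m handwheel '[22,0,0,0,5,22,0,0,0,0]'; python3 -m handwheel '[22,0,0,0,5,22,0,0,0,0]'; done | grep -v width; python3 -c "
from workcell import manip; print(manip.state()['moment'])"
```

```text
t: 14.18
tcp_pos: [0.5316, 0.0228, 0.0813]
orientation: [0.541, 0.841, -0.0, -0.0]
force: [-2.1, 1.6, 3.1]
t: 14.42
tcp_pos: [0.5315, 0.0228, 0.0812]
orientation: [0.577, 0.816, -0.0, -0.0]
force: [-2.6, 1.7, 2.4]
t: 14.68
tcp_pos: [0.5315, 0.0229, 0.0812]
orientation: [0.612, 0.791, -0.0, -0.0]
force: [-1.8, 2.4, 2.7]
t: 14.92
tcp_pos: [0.5315, 0.0229, 0.0812]
orientation: [0.646, 0.763, 0.0, -0.0]
force: [-2.2, 2.2, 3.1]
t: 15.18
tcp_pos: [0.5316, 0.0229, 0.0812]
orientation: [0.679, 0.734, 0.0, -0.0]
force: [-2.5, 4.0, 3.2]
[0.55241507 0.42465544 0.04909558]
```

```bash
python3 -m handwheel '[22,0.8,-0.4,0,0,22,0,0,0,0,22,0,0,0,0]';python3 -m handwheel '[22,0.5,-0.2,0,0,22,0,0,0,0,22,0,0,0,0]';python3 -c "
from workcell import manip; print(manip.state()['moment'])"
```

```text
t: 15.55
tcp_pos: [0.5314, 0.0232, 0.0814]
orientation: [0.68, 0.733, 0.0, 0.0]
force: [-1.0, -0.8, 3.3]
width: 0.29
t: 15.92
tcp_pos: [0.5312, 0.0237, 0.0815]
orientation: [0.68, 0.733, 0.0, 0.0]
force: [1.3, -1.2, 2.7]
width: 0.293
[-0.45183992 -0.25783738  0.00759225]
```

Run:
```python
from h import *
import pickle
s=pickle.load(open("s0.pkl","rb"))["top"]; g=cv2.cvtColor(s["frame"],cv2.COLOR_BGR2GRAY).astype(np.float32)
print(g[210:228,296:314].astype(int))
c0=np.array([304.6,218.3])
for c in (c0,c0+[.4,0],c0-[.4,0],c0+[0,.4],c0-[0,.4]):
    th=np.radians(np.arange(0,360,5)); r=np.arange(2.5,5.1,.5)
    X=(c[0]+r[:,None]*np.cos(th)).astype(np.float32); Y=(c[1]+r[:,None]*np.sin(th)).astype(np.float32)
    P=cv2.remap(g,X,Y,1); d=P.mean(0).max()-P.mean(0)
    z=(d*np.exp(-4j*th)).sum(); # darkness peaks at corners: phase: image angle of corner
    print(c,"corner image angle mod 90:",(-np.degrees(np.angle(z.conjugate()))/-4)%90*1, abs(z)/d.sum())
```

```text
[[133 132 133 132 131 132 132 132 130 130 130 130 131 130 131 132 133 132]
 [133 132 131 131 130 131 130 130 131 131 131 131 132 131 133 131 133 133]
 [132 132 130 132 131 130 130 131 130 132 132 133 132 133 133 134 133 134]
 [130 131 131 131 130 130 128 127 127 129 133 132 134 133 133 134 135 133]
 [132 132 132 133 130 127 123 118 115 121 128 131 131 132 133 134 134 133]
 [132 134 134 133 128 121 115 106 100 104 114 121 123 128 132 134 134 133]
 [135 135 136 133 126 113 106 104 104 100  98 104 111 121 130 132 131 133]
 [135 135 135 133 121 107 104 113 117 108  93  89 100 118 131 133 134 134]
 [136 135 135 131 119 105 103 116 122 112  93  85 102 121 132 136 134 135]
 [136 134 135 130 120 108 101 105 110 102  86  89 109 126 136 134 135 134]
 [134 136 135 133 125 113 100  94  94  91  87  96 117 130 133 136 136 134]
 [137 137 136 136 132 124 111 104  98  98 101 109 122 132 135 135 133 134]
 [136 137 136 137 135 132 128 124 118 116 118 123 130 134 134 135 134 134]
 [138 137 136 134 137 137 135 132 132 128 129 132 133 135 134 134 135 135]
 [137 137 137 137 136 138 135 134 135 134 135 133 135 135 135 135 136 136]
 [137 135 137 135 135 134 135 136 136 136 135 136 136 137 134 136 136 137]
 [136 136 136 135 135 137 137 137 136 137 137 137 137 136 136 137 137 137]
 [135 135 136 137 135 137 137 137 137 138 138 137 136 136 137 136 136 136]]
[304.6 218.3] corner image angle mod 90: 67.06778864813354 0.23244773797458396
[305.  218.3] corner image angle mod 90: 64.57126688813383 0.21107496432325146
[304.2 218.3] corner image angle mod 90: 69.04008680022288 0.12490910960545067
[304.6 218.7] corner image angle mod 90: 65.1447127504168 0.11051863475018416
[304.6 217.9] corner image angle mod 90: 69.18725241793919 0.12274238628147977
```

The four-fold pattern in the first top image puts the square's sides at azimuth about -22° mod 90. The next match clockwise is therefore near -112°, and the crank is now at -85.5°.

```bash
for r in 1; do python3 -m handwheel '[22,0.1,0.3,0,6,22,0,0,0,6,22,0,0,0,0]';python3 -m handwheel '[22,0,0,0,5,22,0,0,0,0]';python3 -m handwheel '[22,0,0,0,3,22,0,0,0,0]'; python3 -m handwheel '[22,0,0,0,3,22,0,0,0,0]'; python3 -m handwheel '[22,0,0,0,3,22,0,0,0,0]'; done | grep -v width; python3 -c "
from workcell import manip; print(manip.state()['moment'])"
```

```text
t: 16.3
tcp_pos: [0.5314, 0.0246, 0.0814]
orientation: [0.753, 0.658, 0.0, -0.0]
force: [1.1, 1.2, 2.4]
t: 16.55
tcp_pos: [0.5315, 0.0244, 0.0814]
orientation: [0.78, 0.625, 0.0, -0.0]
force: [2.3, 1.3, 3.5]
t: 16.8
tcp_pos: [0.5316, 0.024, 0.0812]
orientation: [0.796, 0.605, 0.0, 0.0]
force: [4.4, 0.6, -0.7]
t: 17.05
tcp_pos: [0.5316, 0.0241, 0.0812]
orientation: [0.812, 0.584, 0.0, 0.0]
force: [4.5, 0.7, -0.6]
t: 17.3
tcp_pos: [0.5317, 0.024, 0.0812]
orientation: [0.827, 0.562, 0.0, 0.0]
force: [6.3, 0.4, -1.1]
[ 0.13393284 -1.05317954  0.07723062]
```

The crank engaged: Fz dropped at crank azimuth -105°. I'll relieve the lateral load and then lower.

```bash
for r in 1; do python3 -m handwheel '[22,0.5,1.2,0,0,22,0,0,0,0,22,0,0,0,0]'; python3 -m handwheel '[22,0,0,2,0,22,0,0,0,0,22,0,0,0,0]'; done | grep -v width; python3 -c "
from workcell import manip; print(manip.state()['moment'])"
```

```text
t: 17.68
tcp_pos: [0.5321, 0.0241, 0.0809]
orientation: [0.828, 0.561, -0.0, -0.0]
force: [1.6, -0.2, -1.9]
t: 18.05
tcp_pos: [0.5322, 0.0241, 0.079]
orientation: [0.828, 0.561, -0.0, -0.0]
force: [2.3, -0.7, -3.1]
[ 0.01851099 -0.2904532   0.00942721]
```

```bash
for r in 1; do python3 -m handwheel '[22,0.2,0.4,2,0,22,0,0,2,0,22,0,0,0,0]'; python3 -m handwheel '[22,0,0,2,0,22,0,0,1,0,22,0,0,0,0,22,0,0,0,0]'; done | grep -v width; python3 -c "
from workcell import manip; print(manip.state()['moment'])"
```

```text
t: 18.42
tcp_pos: [0.5326, 0.0242, 0.0749]
orientation: [0.828, 0.561, -0.0, -0.0]
force: [1.0, 0.5, -2.0]
t: 18.92
tcp_pos: [0.533, 0.0241, 0.0723]
orientation: [0.828, 0.561, 0.0, 0.0]
force: [-0.4, -0.2, -2.0]
[ 5.45744016e-02 -3.27770702e-05  1.31360880e-02]
```

```bash
for r in 1; do python3 -m handwheel '[22,0,0,1,0,22,0,0,0,0,22,0,0,0,0]'; python3 -m handwheel '[22,0,0,0.6,0,22,0,0,0,0,22,0,0,0,0]'; done | grep -v width; python3 -c "
from workcell import manip; print(manip.state()['moment'])"
```

```text
t: 19.3
tcp_pos: [0.533, 0.0242, 0.0713]
orientation: [0.828, 0.561, -0.0, -0.0]
force: [0.4, -0.1, -1.8]
t: 19.68
tcp_pos: [0.533, 0.0241, 0.0707]
orientation: [0.828, 0.561, 0.0, 0.0]
force: [-0.0, 0.6, -1.6]
[-0.03064007 -0.00242542 -0.03044806]
```

```bash
for r in 1; do python3 -m handwheel '[22,0,0,0.6,0,22,0,0,0,0,22,0,0,0,0]'; python3 -m handwheel '[50,0,0,0,0,50,0,0,0,0,50,0,0,0,0,50,0,0,0,0]';python3 -m handwheel '[50,0,0,-20,0,50,0,0,-35,0,50,0,0,-40,0,50,0,0,0,0]'; done
python3 - <<'E'
from h import *
import pickle
S={n:manip.snapshot(n) for n in("scene","top")}; pickle.dump(S,open("s1.pkl","wb"))
cv2.imwrite("pics/c.png",cv2.resize(np.hstack([S["scene"]["frame"][180:300,260:400],S["top"]["frame"][160:280,240:380]]),None,fx=2.85,fy=2.85,interpolation=cv2.INTER_CUBIC))
E
```

```text
t: 20.05
tcp_pos: [0.5331, 0.0242, 0.0705]
orientation: [0.828, 0.561, 0.0, 0.0]
force: [-2.8, 1.3, 5.2]
width: 0.292
t: 20.55
tcp_pos: [0.533, 0.0241, 0.07]
orientation: [0.828, 0.561, -0.0, -0.0]
force: [0.8, 0.2, -0.9]
width: 0.586
t: 21.05
tcp_pos: [0.5357, 0.024, 0.1694]
orientation: [0.828, 0.561, 0.003, 0.002]
force: [-0.1, 0.3, -0.6]
width: 0.584
```

View pics/c.png

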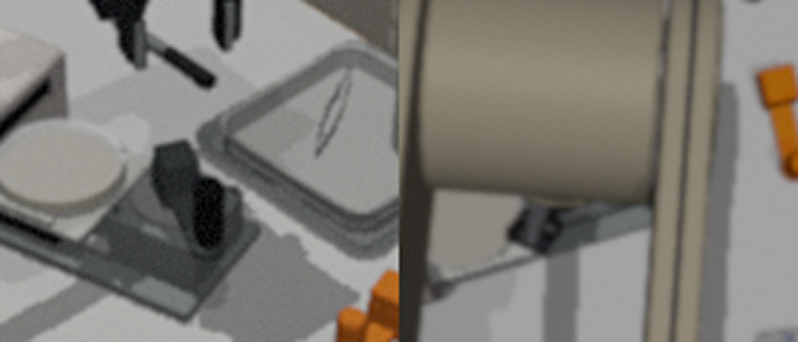

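The scene crop shows the crank on the collar with the hub at about scene (321,235) and the black knob's top at about (333,245). I'll refine the knob position.

Run:
```python
from h import *
import pickle
S=pickle.load(open("s1.pkl","rb")); b=S["scene"]
g=b["frame"].max(2)[236:272,318:348]
m=np.zeros((480,640),np.uint8); m[236:275,322:348]=(b["frame"].max(2)[236:275,322:348]<38)
n,l,st,c=cv2.connectedComponentsWithStats(m); i=1+st[1:,4].argmax(); print(st[i],c[i])
off=np.array([-.0011,.0025,0])
# knob: silhouette centre column + predicted
for X in [(.5112,-.0322),(.5102,-.0322),(.5112,-.0312),(.5122,-.0332)]:
    print(X,[proj(b,np.array([*X,z])-off).round(1).tolist() for z in(.118,.070)])
print("hub",ray(b,(321.4,233.3),.096)+off)
```

```text
[326 240  13  28 251] [332.29083665 253.90438247]
(0.5112, -0.0322) [[333.4, 243.8], [332.9, 263.9]]
(0.5102, -0.0322) [[333.0, 244.0], [332.5, 264.2]]
(0.5112, -0.0312) [[333.0, 243.5], [332.5, 263.7]]
(0.5122, -0.0332) [[334.2, 243.8], [333.6, 264.0]]
hub [0.53234038 0.02308699 0.096     ]
```

```bash
for r in 1; do python3 -m handwheel '[50,-30,0,0,0,50,-30.4,0,0,0,50,0,0,0,0,50,0,0,30,0,50,0,0,30,0,50,0,0,20,0,50,0,0,9,0,50,0,0,0,0,50,0,0,0,0]' 20;python3 -m handwheel '[16,0,0,0,0,16,0,0,0,0,16,0,0,0,0,16,0,0,0,0,16,0,0,0,0,16,0,0,0,0]' ; done; python3 -c "
from workcell import manip; s=manip.state(); print(s['moment'],s['width']*85.4,s['q'])"
```

```text
t: 22.28
tcp_pos: [0.5113, -0.0319, 0.077]
orientation: [0.828, 0.561, 0.0, 0.0]
force: [0.3, -0.3, 0.2]
width: 0.588
t: 23.02
tcp_pos: [0.5111, -0.0322, 0.0766]
orientation: [0.828, 0.561, 0.0, 0.0]
force: [-0.7, -1.3, 5.4]
width: 0.228
[-0.15203326  0.05384266  0.02465676] 19.435481175523236 [-1.62905559e-01  2.55476988e-02  1.89127906e+00 -2.47007104e-04
  1.22369677e+00  2.16786628e-01]
```

```bash
for r in 1; do python3 -m handwheel '[16,2.0,-15.5,0,0,16,0,0,0,0,16,0,0,0,0]'; python3 -m handwheel '[16,6.0,-14.5,0,0,16,9.5,-12.4,0,0,16,0,0,0,0]';  python3 -m handwheel '[16,12.4,-9.5,0,0,16,14.5,-6,0,0,16,15.5,-2,0,0,16,0,0,0,0]'; done
```

```text
t: 23.4
tcp_pos: [0.4971, -0.0244, 0.0767]
orientation: [0.828, 0.561, 0.0, 0.0]
force: [-2.0, -0.9, 7.5]
width: 0.223
t: 23.78
tcp_pos: [0.4775, 0.0004, 0.0767]
orientation: [0.828, 0.561, 0.0, 0.0]
force: [-3.3, -0.7, 7.7]
width: 0.232
t: 24.28
tcp_pos: [0.4773, 0.047, 0.0767]
orientation: [0.827, 0.561, 0.0, -0.0]
force: [-2.3, 1.6, 8.3]
width: 0.228
```

```bash
for r in 1; do python3 -m handwheel '[16,15.5,2.0,-0.4,0,16,14.5,6,0,0,16,12.4,9.5,0,0,16,0,0,0,0]'; python3 -m handwheel '[16,9.5,12.4,-0.3,0,16,6,14.5,0,0,16,2,15.5,0,0,16,0,0,0,0]';  python3 -m handwheel '[16,-2,15.5,0,0,16,-6,14.5,0,0,16,-9.5,12.4,0,0,16,0,0,0,0]';python3 -m handwheel '[16,-12.4,9.5,0,0,16,-14.5,6,0,0,16,-15.5,2,0,0,16,0,0,0,0]'; done
```

```text
t: 24.78
tcp_pos: [0.5097, 0.0795, 0.0767]
orientation: [0.828, 0.561, 0.0, -0.0]
force: [0.6, 1.9, 6.4]
width: 0.222
t: 25.28
tcp_pos: [0.5555, 0.0796, 0.0768]
orientation: [0.828, 0.561, 0.0, -0.0]
force: [0.8, 1.6, 3.4]
width: 0.226
t: 25.78
tcp_pos: [0.5885, 0.0462, 0.0769]
orientation: [0.828, 0.56, 0.0, 0.0]
force: [2.7, 1.2, 3.3]
width: 0.225
t: 26.28
tcp_pos: [0.5877, -0.0003, 0.0768]
orientation: [0.828, 0.56, -0.001, 0.0]
force: [0.1, -1.0, 4.0]
width: 0.23
```

Run:
```python
from h import *
s=manip.state(); print(np.round(s['moment'],2))
S={n:manip.snapshot(n) for n in("scene","top")}
cv2.imwrite("pics/d.png",cv2.resize(np.hstack([S["scene"]["frame"][170:300,200:360],S["top"]["frame"][170:300,180:340]]),None,fx=2.5,fy=2.5,interpolation=cv2.INTER_CUBIC))
```

```text
[-0.15  0.02  0.04]
```

View pics/d.png

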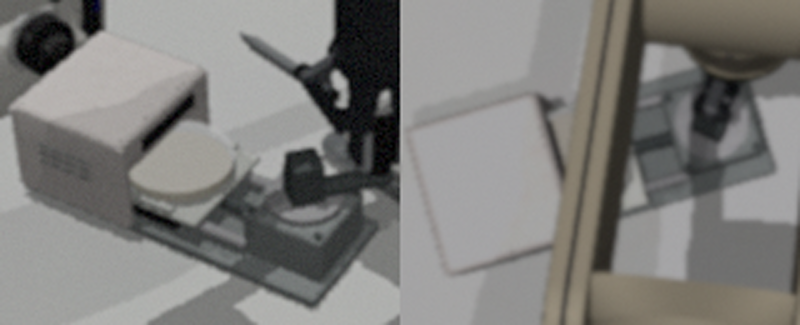

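The tray is running in (dish half under the housing mouth), and the crank is seated with its hub at crop (302,175). Forces are low. 270° are done of the 768–936° expected, so I'll carry on at a steady pace to 540°.

```bash
python3 -m handwheel '[16,-15.5,-2,0,0,16,-14.5,-6,0,0,16,-12.4,-9.5,0,0,16,-9.5,-12.4,0,0,16,-6,-14.5,0,0,16,-2,-15.5,0,0,16,2,-15.5,0,0,16,6,-14.5,0,0,16,9.5,-12.4,0,0,16,0,0,0,0]'; python3 -m handwheel '[16,12.4,-9.5,0,0,16,14.5,-6,0,0,16,15.5,-2,0,0,16,15.5,2,0,0,16,14.5,6,0,0,16,12.4,9.5,0,0,16,9.5,12.4,0,0,16,6,14.5,0,0,16,2,15.5,0,0,16,0,0,0,0]'
```

```text
t: 27.62
tcp_pos: [0.4773, 0.0003, 0.0768]
orientation: [0.828, 0.561, 0.001, 0.0]
force: [5.1, 2.9, 0.7]
width: 0.229
t: 28.88
tcp_pos: [0.5552, 0.0802, 0.0765]
orientation: [0.828, 0.561, -0.0, -0.001]
force: [1.2, -0.8, 6.6]
width: 0.228
```

```bash
for r in 1; do python3 -m handwheel '[16,-2,15.5,0,0,16,-6,14.5,0,0,16,-9.5,12.4,0,0,16,0,0,0,0,16,0,0,0,0]'; python3 -m handwheel '[16,-12.4,9.5,0,0,16,-14.5,6,0,0,16,-15.5,2,0,0,16,0,0,0,0,16,0,0,0,0]'; python3 -m handwheel '[16,-15.5,-2,0,0,16,-14.5,-6,0,0,16,-12.4,-9.5,0,0,16,0,0,0,0,16,0,0,0,0]'; done
python3 - <<'E'
from h import *
a=np.array
s=manip.state(); print(np.round(s['moment'],2))
s=manip.snapshot("scene")
cv2.imwrite("pics/e.png",cv2.resize(s["frame"][170:300,200:360],None,fx=4,fy=4,interpolation=cv2.INTER_CUBIC))
E
```

```text
t: 29.5
tcp_pos: [0.588, 0.0482, 0.0766]
orientation: [0.828, 0.561, -0.0, -0.0]
force: [0.6, -1.2, 5.1]
width: 0.227
t: 30.12
tcp_pos: [0.5881, 0.0006, 0.0768]
orientation: [0.828, 0.561, -0.0, 0.0]
force: [2.0, -1.4, 5.7]
width: 0.228
t: 30.75
tcp_pos: [0.5547, -0.0321, 0.0766]
orientation: [0.828, 0.561, -0.001, -0.0]
force: [-2.1, 0.3, 6.3]
width: 0.23
[0.16 0.39 0.01]
```

View pics/e.png

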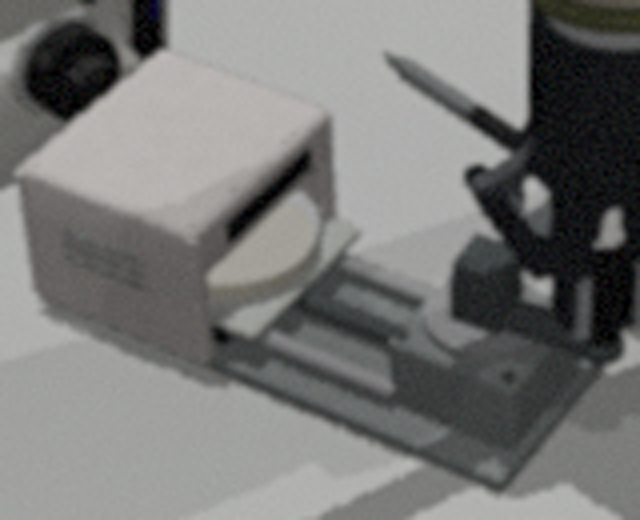

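The crop shows the tray's front edge still out, from about (355,225) to (225,335), and the crank still flat on the collar. 675° are done. From here I'll go in small steps and watch the tangential force.

```bash
cat >> h.py <<'E'
def tang():
    s=manip.state(); p=np.array(s["tcp_pos"][:2])-[.533,.0241]; r=p/np.linalg.norm(p); t=np.array([r[1],-r[0]]); f=np.array(s["force"])
    print("az %.1f rad %.1f  Ft(along motion) %.2f Fr %.2f Fz %.1f Mz %.2f t %.2f"%(np.degrees(np.arctan2(p[1],p[0])),1e3*np.linalg.norm(p),f[:2]@t,f[:2]@r,f[2],s["moment"][2],s["t"]))
E
T='from h import *; tang()'
python3 -c "$T"; python3 -m handwheel '[16,-9.5,-12.4,0,0,16,0,0,0,0]' >/dev/null; python3 -c "$T"
python3 -m handwheel '[16,-6,-14.5,0,0,16,0,0,0,0]' >/dev/null; python3 -c "$T"
python3 -m handwheel '[16,-2,-15.5,0,0,16,0,0,0,0]' >/dev/null; python3 -c "$T"
python3 - <<'E'
from h import *
import pickle
s0=pickle.load(open("s0.pkl","rb"))["scene"]; 
f=manip.snapshot("scene"); pickle.dump(f,open("s2.pkl","wb")); off=np.array([-.0011,.0025,0])
for p in[(288.8,226.2),(256,253.8)]: 
    X=ray(f,p,.035)+off; d=X[:2]-[.5325,.0235]; print("edge corner(675deg)",X.round(4),np.linalg.norm(d))
E
```

```text
az -68.9 rad 60.3  Ft(along motion) 1.51 Fr -0.64 Fz 6.8 Mz 0.01 t 30.80
az -83.7 rad 60.4  Ft(along motion) 1.10 Fr -1.31 Fz 5.0 Mz -0.00 t 31.05
az -98.4 rad 60.5  Ft(along motion) 1.38 Fr -3.32 Fz 5.0 Mz -0.02 t 31.30
az -112.7 rad 60.6  Ft(along motion) 0.91 Fr -3.63 Fz 3.4 Mz -0.01 t 31.55
edge corner(675deg) [0.5467 0.1384 0.035 ] 0.11580507447170067
edge corner(675deg) [0.4455 0.1145 0.035 ] 0.1259182534962
```

```bash
T='from h import *; tang()'
python3 -m handwheel '[16,2,-15.5,0,0,16,0,0,0,0]' >/dev/null; python3 -c "$T"
python3 -m handwheel '[16,6,-14.5,0,0,16,0,0,0,0]' >/dev/null; python3 -c "$T"
python3 -m handwheel '[16,9.5,-12.4,0,0,16,0,0,0,0]' >/dev/null; python3 -c "$T"
```

```text
az -126.9 rad 60.5  Ft(along motion) -0.43 Fr -2.08 Fz 0.2 Mz -0.03 t 31.85
az -142.3 rad 60.5  Ft(along motion) 0.80 Fr -1.56 Fz 2.1 Mz 0.01 t 32.10
az -157.4 rad 60.5  Ft(along motion) -0.23 Fr -1.58 Fz 2.7 Mz 0.00 t 32.35
```

```bash
T='from h import *; tang()'
python3 -m handwheel '[16,8,-6.7,0,0,16,0,0,0,0]' >/dev/null; python3 -c "$T"
python3 -m handwheel '[16,9.1,-5.2,0,0,16,0,0,0,0]' >/dev/null; python3 -c "$T"
```

```text
az -167.1 rad 60.4  Ft(along motion) -0.43 Fr -0.32 Fz 2.7 Mz 0.02 t 32.60
az -177.1 rad 60.4  Ft(along motion) 0.20 Fr 0.34 Fz 2.6 Mz 0.02 t 32.85
```

```bash
T='from h import *; tang()'
python3 -m handwheel '[16,9.8,-3.6,0,0,16,0,0,0,0]' >/dev/null; python3 -c "$T"
python3 -m handwheel '[16,10.3,-1.8,0,0,16,0,0,0,0]' >/dev/null; python3 -c "$T"
```

```text
az 172.9 rad 60.3  Ft(along motion) -0.02 Fr 1.20 Fz 3.5 Mz -0.01 t 33.10
az 163.1 rad 60.3  Ft(along motion) 0.06 Fr 1.30 Fz 4.1 Mz -0.06 t 33.35
```

```bash
T='from h import *; tang()'
python3 -m handwheel '[16,10.5,0,0,0,16,0,0,0,0]' >/dev/null; python3 -c "$T"
python3 -m handwheel '[16,10.3,1.8,0,0,16,0,0,0,0]' >/dev/null; python3 -c "$T"
```

```text
az 153.2 rad 60.2  Ft(along motion) -0.48 Fr 2.17 Fz 5.5 Mz -0.02 t 33.60
az 143.4 rad 60.1  Ft(along motion) -0.31 Fr 2.34 Fz 4.7 Mz -0.02 t 33.85
```

```bash
T='from h import *; tang()'
python3 -m handwheel '[16,9.8,3.6,0,0,16,0,0,0,0]' >/dev/null; python3 -c "$T"
python3 - <<'E'
from h import *
s=manip.snapshot("scene")
cv2.imwrite("pics/f.png",cv2.resize(s["frame"][170:300,200:360],None,fx=4,fy=4,interpolation=cv2.INTER_CUBIC))
E
```

```text
az 133.4 rad 60.1  Ft(along motion) -1.28 Fr 2.59 Fz 4.9 Mz -0.06 t 34.10
```

View pics/f.png

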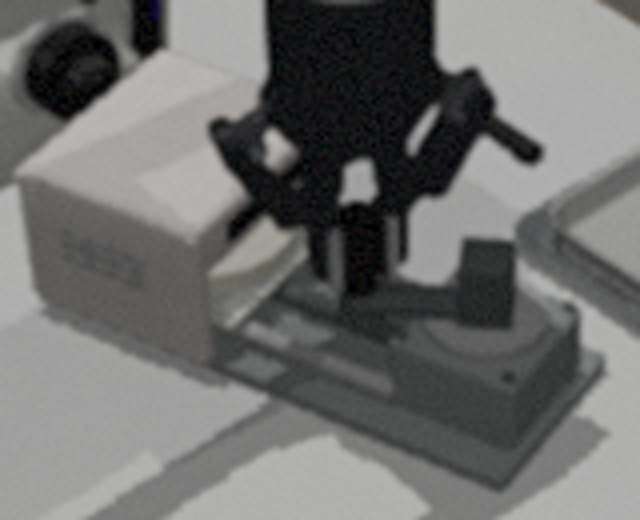

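The tray front edge is now close to the housing mouth and Ft is barely rising. I'll continue in small steps.

```bash
T='from h import *; tang()'
python3 -m handwheel '[16,4.6,2.4,0,0,16,0,0,0,0]' >/dev/null; python3 -c "$T"
python3 -m handwheel '[16,4.5,2.8,0,0,16,0,0,0,0]' >/dev/null; python3 -c "$T"
```

```text
az 128.9 rad 60.0  Ft(along motion) -0.98 Fr 4.42 Fz 6.4 Mz 0.01 t 34.40
az 123.8 rad 60.0  Ft(along motion) -1.46 Fr 2.57 Fz 5.2 Mz 0.01 t 34.65
```

```bash
T='from h import *; tang()'
python3 -m handwheel '[16,4.2,3.2,0,0,16,0,0,0,0]' >/dev/null; python3 -c "$T"
python3 -m handwheel '[16,3.8,3.5,0,0,16,0,0,0,0]' >/dev/null; python3 -c "$T"
```

```text
az 118.7 rad 60.0  Ft(along motion) -0.72 Fr 3.19 Fz 5.4 Mz -0.04 t 34.90
az 113.7 rad 60.0  Ft(along motion) -1.36 Fr 4.26 Fz 5.0 Mz 0.01 t 35.15
```

```bash
T='from h import *; tang()'
python3 -m handwheel '[16,3.9,3.5,0,0,16,0,0,0,0]' >/dev/null; python3 -c "$T"
python3 -m handwheel '[16,3.2,4.2,0,0,16,0,0,0,0]' >/dev/null; python3 -c "$T"
```

```text
az 108.6 rad 60.1  Ft(along motion) -1.74 Fr 0.31 Fz 3.7 Mz -0.00 t 35.40
az 103.5 rad 60.0  Ft(along motion) -1.57 Fr 0.94 Fz 4.1 Mz 0.04 t 35.65
```

```bash
T='from h import *; tang()'
python3 -m handwheel '[16,2.8,4.4,0,0,16,0,0,0,0]' >/dev/null; python3 -c "$T"
python3 -m handwheel '[16,2.4,4.6,0,0,16,0,0,0,0]' >/dev/null; python3 -c "$T"
```

```text
az 98.4 rad 60.0  Ft(along motion) -1.26 Fr 1.83 Fz 4.1 Mz -0.03 t 35.90
az 93.4 rad 60.0  Ft(along motion) -0.78 Fr 0.46 Fz 2.9 Mz 0.02 t 36.15
```

```bash
T='from h import *; tang()'
python3 -m handwheel '[16,2,4.8,0,0,16,0,0,0,0]' >/dev/null; python3 -c "$T"
python3 -m handwheel '[16,1.6,5,0,0,16,0,0,0,0]' >/dev/null; python3 -c "$T"
```

```text
az 88.2 rad 60.0  Ft(along motion) -0.77 Fr -0.05 Fz 3.8 Mz -0.00 t 36.40
az 83.2 rad 60.1  Ft(along motion) -1.73 Fr -0.27 Fz 3.3 Mz -0.06 t 36.65
```

```bash
T='from h import *; tang()'
python3 -m handwheel '[16,1.1,5.1,0,0,16,0,0,0,0]' >/dev/null; python3 -c "$T"
python3 -m handwheel '[16,0.7,5.2,0,0,16,0,0,0,0]' >/dev/null; python3 -c "$T"
```

```text
az 78.2 rad 60.0  Ft(along motion) -0.25 Fr 0.67 Fz 1.6 Mz 0.04 t 36.90
az 73.2 rad 60.0  Ft(along motion) -0.40 Fr -0.78 Fz 2.2 Mz -0.02 t 37.15
```

```bash
T='from h import *; tang()'
python3 -m handwheel '[16,0.2,5.2,0,0,16,0,0,0,0]' >/dev/null; python3 -c "$T"
python3 -m handwheel '[16,-0.2,5.2,0,0,16,0,0,0,0]' >/dev/null; python3 -c "$T"
```

```text
az 68.2 rad 60.0  Ft(along motion) -0.31 Fr 0.73 Fz 1.0 Mz 0.02 t 37.40
az 63.2 rad 59.9  Ft(along motion) -0.53 Fr -0.13 Fz 2.5 Mz 0.03 t 37.65
```

```bash
T='from h import *; tang()'
python3 -m handwheel '[16,-0.7,5.2,0,0,16,0,0,0,0]' >/dev/null; python3 -c "$T"
python3 -m handwheel '[16,-1.1,5.1,0,0,16,0,0,0,0]' >/dev/null; python3 -c "$T"
```

```text
az 58.2 rad 59.9  Ft(along motion) -1.13 Fr 0.23 Fz 1.3 Mz -0.02 t 37.90
az 53.2 rad 59.9  Ft(along motion) -0.66 Fr 0.28 Fz 0.9 Mz -0.03 t 38.15
```

```bash
T='from h import *; tang()'
python3 -m handwheel '[16,-1.6,5,0,0,16,0,0,0,0]' >/dev/null; python3 -c "$T"
python3 -m handwheel '[16,-2,4.8,0,0,16,0,0,0,0]' >/dev/null; python3 -c "$T"
```

```text
az 48.2 rad 59.8  Ft(along motion) -1.34 Fr 0.55 Fz 2.7 Mz -0.00 t 38.40
az 43.2 rad 59.8  Ft(along motion) 0.17 Fr 1.40 Fz 2.4 Mz 0.02 t 38.65
```

```bash
T='from h import *; tang()'
python3 -m handwheel '[16,-2.4,4.6,0,0,16,0,0,0,0]' >/dev/null; python3 -c "$T"
python3 - <<'E'
from h import *
s=manip.snapshot("scene")
cv2.imwrite("pics/g.png",cv2.resize(s["frame"][190:280,230:350],None,fx=6,fy=6,interpolation=cv2.INTER_CUBIC))
E
```

```text
az 38.2 rad 59.8  Ft(along motion) -1.03 Fr -0.57 Fz 1.5 Mz -0.00 t 38.90
```

View pics/g.png

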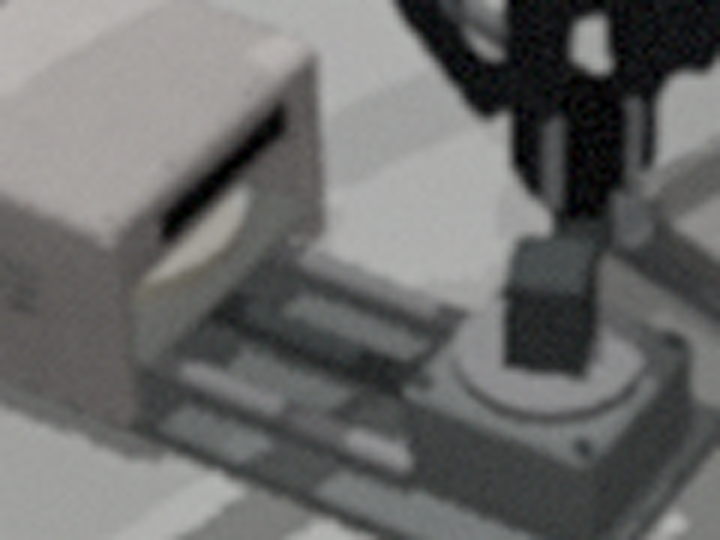

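```bash
T='from h import *; tang()'
python3 -m handwheel '[16,-2.8,4.4,0,0,16,0,0,0,0]' >/dev/null; python3 -c "$T"
python3 -m handwheel '[16,-3.2,4.2,0,0,16,0,0,0,0]' >/dev/null; python3 -c "$T"
```

```text
az 33.2 rad 59.8  Ft(along motion) -1.50 Fr 1.39 Fz 1.8 Mz 0.01 t 39.20
az 28.1 rad 59.7  Ft(along motion) -0.72 Fr 1.80 Fz 0.8 Mz -0.05 t 39.45
```

```bash
T='from h import *; tang()'
python3 -m handwheel '[16,-3.5,3.9,0,0,16,0,0,0,0]' >/dev/null; python3 -c "$T"
```

```text
az 23.2 rad 59.8  Ft(along motion) -1.57 Fr 1.99 Fz 1.8 Mz 0.02 t 39.70
```

```bash
T='from h import *; tang()'
python3 -m handwheel '[16,-3.9,3.5,0,0,16,0,0,0,0]' >/dev/null; python3 -c "$T"
```

```text
az 18.3 rad 59.7  Ft(along motion) -3.27 Fr 0.64 Fz 2.6 Mz 0.04 t 39.95
```

```bash
T='from h import *; tang()'
python3 -m handwheel '[16,-4.2,3.2,0,0,16,0,0,0,0,16,0,0,0,0]' >/dev/null; python3 -c "$T"
```

```text
az 13.7 rad 59.7  Ft(along motion) -4.46 Fr 1.89 Fz 3.1 Mz 0.01 t 40.33
```

The resistance is now rising at the expected rate (−1.6, −3.3, −4.5 N over 10°), so the tray is resting on the stop at well under 10 N. I'll release, lift clear and check.

```bash
python3 -m handwheel '[34,0,0,0,0,34,0,0,0,0,34,0,0,0,0]'; python3 -m handwheel '[34,0,0,-25,0,34,0,0,-50,0,34,0,0,-50,0,34,-50,30,-20,0,34,-50,0,0,0,34,-50,0,0,0,34,-50,0,0,0,34,0,0,0,0,34,0,0,0,0]'
python3 - <<'E'
from h import *
S={n:manip.snapshot(n) for n in("scene","top")}
cv2.imwrite("pics/z.png",cv2.resize(np.hstack([S["scene"]["frame"][180:290,225:365],S["top"]["frame"][170:280,190:330]]),None,fx=2.85,fy=2.85,interpolation=cv2.INTER_CUBIC))
E
```

```text
t: 40.7
tcp_pos: [0.5903, 0.0377, 0.0762]
orientation: [0.828, 0.561, -0.001, -0.0]
force: [-1.8, 1.9, -1.6]
width: 0.399
t: 41.82
tcp_pos: [0.5449, -0.159, 0.222]
orientation: [0.828, 0.561, 0.0, 0.0]
force: [-0.4, 0.3, -0.0]
width: 0.395
```

View pics/z.png

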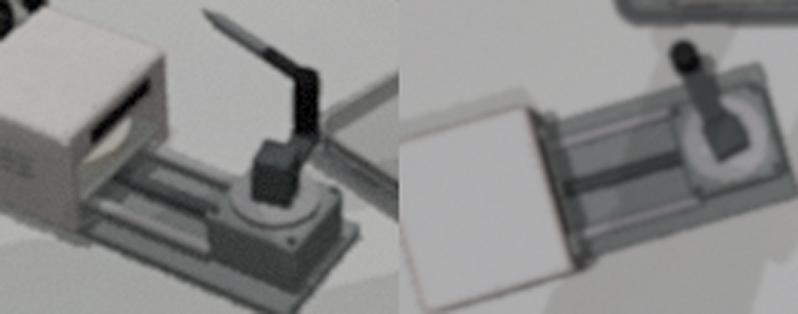

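Run:
```python
from h import *
s=manip.snapshot("top"); k=ray(s,(290.4,190),.118); h=ray(s,(305.1,217.4),.096); d=(k-h)[:2]
print(k,h,np.degrees(np.arctan2(d[1],d[0])),np.linalg.norm(d))
print(np.round(manip.state()["force"],2)); manip.sign_off()
```

```text
[0.58064096 0.04999073 0.118     ] [0.530707   0.02137236 0.096     ] 29.81807553136177 0.057553550429605076
[-0.24 -0.74 -0.15]
the job is handed in; nothing more can be done
```

The crank is fitted on the spindle, and I wound its knob clockwise about 955° (2.65 turns) until the tray met its end stop. I then released it, lifted the gripper clear and handed the job in at about 42 s.

- **Fit:** The crank dropped onto the square at azimuth about -105°. It slid down freely to the collar, with only about 7 N when it seated. While I was finding the angle, side forces reached about 6 N, and I relieved them before lowering it.
- **Stop:** In the last three 5° steps the resistance along the motion read 1.6, 3.3 and 4.5 N, which matches the spring rate given. I stopped there, well under 10 N.
- **Final pictures:** They show the tray run into the housing and the crank still flat on the collar. The gripper is clear at near-zero force, and I saw no contact with anything else on the desk.

**Doubts:**
- **Crank sprang back:** In the last picture the crank reads azimuth about 30°, against 14° at release. That is more than the roughly 8° of spring wind-up. It may be play in the socket or reading error, and I did not check separately that the tray still presses the stop.
- **Winding slightly over the range:** The total is above the expected 768–936°, which I put down to play in the socket.
- **Extra forces on the knob:** While winding I also pressed down on the knob with up to 8 N and sideways with up to about 6 N.

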